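# Demagnetise the setting dies on the rail slide

### The arm

A 6-joint arm with a two-finger parallel gripper is mounted at the origin on the work surface. World frame = base frame: x ahead of the robot, y to its left, z up, the work surface at z = 0. Lengths are in m, angles in rad, forces in N, time in s.
With the tool pointing down it reaches from about 0.3 to 0.875 m from the base axis. Payload 6.4 kg.
Tool frame: the origin (TCP) lies on the centre line of the jaws, within the pads' length; the fingertips stand 8 mm ahead of it and the grasp point (between the pads) lies 11 mm behind it; z points along the fingers, y is the line along which they close (so a half turn about z gives the same grasp; the last joint's range is limited). The gripper opens to 85 mm and grips with 20 to 120 N. Pads are 22 mm wide; open, the fingers measure 114 mm over their backs; the gripper's body (76 mm by 85 mm) begins 54 mm behind the grasp point. The pads swing forward as they close: fully open they stand 13 mm farther back than shut.
Start: joints at [0.933, 0.181, 1.607, -0, 1.354, -0.206], TCP at [0.241, 0.522, 0.239] pointing down, gripper open.
Joint ranges: [-2.99, 2.99], [-0.89, 2.07], [0.3, 2.58], [-1.14, 4.28], [0, 2.63], [-3.12, 3.12]. Speed limits (rad/s): [2.57, 2.57, 3.01, 3.14, 3.14, 3.14].

### API

Orientations are given as a unit quaternion [w, x, y, z].
In Python, from bench import ctrl gives the robot as it stands.
- The arm moves only by the shell command python3 -m handwheel 'ROWS' [OPENING]. ROWS is JSON, a list that holds one entry, the list of rows, each a list of 4 numbers: the shift along the tool's x, y, z each as a share of 20 cm, from -1 to 1, then the turn about the tool's z as a share of 1.5 rad, from -1 to 1. In form: [[[x, y, z, twist], ...]]. A call has 1 to 10 rows; each row is the pose to reach, as a shift and turn from the pose commanded when the call began, along the tool's axes at that moment; what a row does not reach only later rows make up. A row lasts 1/8 s, in which the tool goes at most 62.5 mm and 10.7 degrees, less where a joint would pass 70% of its speed; a pose out of reach is approached as far as the arm can. A call with a number of a shift or a turn outside -1 to 1 is refused whole. A call with a gripper value outside its range is refused whole. OPENING is the finger opening in mm, from 0 to 85.4, set as the call begins (- or left out, the last holds). The fingers move at their own pace and stop on an object; the grip force is fixed at half the most. Time passes only in rows, so rows that repeat a pose let the fingers close. It gives the time, the measured TCP pose, the force, the opening and the grip force at its end, in the units of the state.
- ctrl.get_obs(): the state, without advancing time (a new reading comes with each control period).
- ctrl.camera(name): name is "scene" or "top"; returns a dict with "color" (384x512x3 uint8, red, green, blue), "range_z" (384x512 float32, m along the optical axis (not along the pixel's ray), 0 where there is no reading), "K" (3x3 intrinsics, pixels), "pose" (4x4, takes a point from camera to world coordinates). Camera axes: x right, y down, z forward; pixel columns grow to the right and rows downward; lengths in m; the calibration is good to about 2 mm. A picture is of the moment at which its call begins.
- ctrl.hand_in(): hands the job in; it is judged then, once.
The state is a dict: "time_s": time; "q": joint angles; "dq": joint speeds; "joint_efforts": joint torques, N m; "eef_pos": TCP position; "eef_rot": TCP orientation; "wrist_force": force on the tool from outside, world axes, zero at the start; "torque": the same for the moment, N m; "opening": opening from 0.0 (shut) to 1.0 (fully open); "grasp_force": force on a finger pad.
Only numpy, scipy, OpenCV 4.12 (cv2) and the standard library are available. Lean on these libraries where they do the work, as an engineer would, in place of code of your own. Each camera call takes 0.05 s, during which the arm holds its last target. There are 200 camera calls.

### The job

Stand every steel die from the magnetic strip upright in the carrier while it waits at the right-hand end of its rail, then push the carrier to the middle detent, beside the copper coil, and with all the dies aboard press the three keys one at a time: largest, middle-sized, smallest. Then push the carrier, dies and all, fully home to the left-hand end of the rail, and once it is there move every die into the beech tray, standing upright and let go. Leave the carrier at the left-hand end and the other things on the bench (shoe last, plier, cup, mallet) where they are.

Things in the scene. Friction and masses are not known exactly. Their poses are not given: they have to be found in the camera images.
- rail: fixed rail slide: dark base plate 92 x 520 x 6 mm, bright rail 50 mm wide up to 20 mm high; long along its y (left = +y, seen from the robot). Origin: centre of its underside, at the middle station. Brass marks on the robot-side edge show the stations at y = -120, 0, +120 mm. Coil with copper windings, 22 x 100 x 25 mm, beside the middle station, centred at x = -59 mm.
- carrier (a joint): carrier along the rail's +y, m: 0 = loading station (right end stop, start), 0.12 = middle coil station, 0.24 = left end stop. Sprung detents: it resists leaving a station with up to about 5 N; past half-way (60 mm) it is drawn to the next with up to about 4 N; damped (30 N s/m); friction can leave it 5 mm short of the middle station.
- carrier_floor (a point): centre of the upper face of the carrier's floor, 30 mm above the bench; moves with the carrier; axes parallel to the rail's. The carrier is an aluminium tray 72 mm wide (x), inside 60 x 180 mm, with a rim only 8 mm high; it is 250 mm long with the end ears.
- lug_right (a point): top centre of the upright steel post (16 mm diameter, 41 mm high, top 71 mm above the bench) on the carrier's right-hand (-y) end ear, 112 mm from the carrier's middle and on its centre line; push here to move the carrier left (or grip it).
- lug_left (a point): the same post on the left-hand (+y) end ear.
- strip: fixed magnetic strip at the back of the bench: dark steel plate 70 x 320 mm, 4 mm thick, long along its y. Origin: centre of its underside.
- die_a: loose steel anvil die: square foot 36 x 36 mm, 12 mm high, round stem of 22 mm diameter above it, 46 mm tall in all (stem tapers to a point-like tip), 0.25 kg. Origin: centre of its underside; z up along the stem. One of up to three; may be absent. Starts standing on the magnetic strip, which does not really hold it.
- die_b: loose steel anvil die: square foot 36 x 36 mm, 12 mm high, round stem of 26 mm diameter above it, 46 mm tall in all (flat bevelled top), 0.25 kg. Origin: centre of its underside; z up along the stem. One of up to three; may be absent. Starts standing on the magnetic strip, which does not really hold it.
- die_c: loose steel anvil die: square foot 36 x 36 mm, 12 mm high, round stem of 30 mm diameter above it, 46 mm tall in all (hollowed top), 0.25 kg. Origin: centre of its underside; z up along the stem. One of up to three; may be absent. Starts standing on the magnetic strip, which does not really hold it.
- tray_in (a point): centre of the inner floor of the fixed beech tray, 6 mm above the bench; inside 78 (x) x 188 (y) mm, rim 7 mm above its floor; axes along the tray's sides. It stands between the robot and the rail, to the left or the right.
- panel: fixed grey key panel 80 x 200 mm, 25 mm high, long along its y, carrying the three keys; it stands on the other side from the tray. Origin: centre of its underside.
- key_large (a joint): largest round black push key in a steel collar on the key panel; value = how far it is pressed, 0 (up) to 0.006 m (fully down); springs back; about 1.5 N to start moving and 5 N fully down.
- key_middle (a joint): middle-sized round black push key in a steel collar on the key panel; value = how far it is pressed, 0 (up) to 0.006 m (fully down); springs back; about 1.5 N to start moving and 5 N fully down.
- key_small (a joint): smallest round black push key in a steel collar on the key panel; value = how far it is pressed, 0 (up) to 0.006 m (fully down); springs back; about 1.5 N to start moving and 5 N fully down.
- key_large_top (a point): centre of the top face of the largest key (36 mm diameter), 47 mm above the bench when up. Its cap stands 10 mm above its collar (52 mm diameter). The three keys are 60 mm apart in a row, in any order.
- key_middle_top (a point): centre of the top face of the middle-sized key (26 mm diameter), 47 mm above the bench when up. Its cap stands 10 mm above its collar (42 mm diameter). The three keys are 60 mm apart in a row, in any order.
- key_small_top (a point): centre of the top face of the smallest key (16 mm diameter), 47 mm above the bench when up. Its cap stands 10 mm above its collar (32 mm diameter). The three keys are 60 mm apart in a row, in any order.
- last: loose beech shoe last, 250 x 72 mm, 110 mm tall at the heel, lying to the left. Origin: centre of its underside. A bystander: leave it alone.
- plier: loose chrome round-nose plier, 160 mm long, 17 mm high, to the right. Origin: under its pivot. A bystander: leave it alone.
- cup: loose green enamel cup of brass grommets, 80 mm across, 75 mm tall, at the back right. Origin: centre of its underside. A bystander: leave it alone.
- mallet: loose black rubber mallet, head 60 x 100 mm, wooden handle 200 mm long towards its -x, at the back left. Origin: under the head end of the handle. A bystander: leave it alone.
Mind the look-alikes: they are no part of the job. Leave any pink or red look-alike of the die_b alone.

How it is judged:
By the outcome, as a careful person would: the job done as asked, in the order asked, and still so for the second after the job is handed in, with the robot touching nothing.
Of die_a, die_b, die_c only 2 to 3 are there at a start; the rules pass over those that are not, and their reading is None.
At some moment in a run one of die_a, die_b, die_c may be knocked a few centimetres aside while the robot is not near it.
It also fails if it takes over 208 s, if anything falls off the work surface, if the arm or the gripper's body presses on something with over 40 N, if the wrist force passes 120 N, or if a joint passes its speed limit or range.

## Working session

There is one attempt and no reset: what is moved stays moved. The work goes in short steps, Python scripts to look and compute and a shell command to move; the robot and the scene stay as the last step left them, time stands still between calls to the robot, and variables do not carry over. Pictures are saved under pics/ and viewed, at most 14 in all, crops included, and the job is handed in when it is done.

```bash
ls; mkdir -p pics
cat > h.py <<'E'
import numpy as np, cv2
from bench import ctrl
def cam(n):
    c=ctrl.camera(n); c['bgr']=c['color'][:,:,::-1].copy(); return c
def pts(c):
    K=np.array(c['K']);P=np.array(c['pose']);z=c['range_z'];v,u=np.mgrid[:z.shape[0],:z.shape[1]]
    p=np.stack([(u-K[0,2])/K[0,0]*z,(v-K[1,2])/K[1,1]*z,z],-1)
    w=p@P[:3,:3].T+P[:3,3]; w[z==0]=np.nan; return w
def ray(c,u,v,h):
    K=np.array(c['K']);P=np.array(c['pose']);d=P[:3,:3]@np.array([(u-K[0,2])/K[0,0],(v-K[1,2])/K[1,1],1]);o=P[:3,3]
    return o+d*(h-o[2])/d[2]
def st():
    o=ctrl.get_obs(); print(round(o['time_s'],2),np.round(o['eef_pos'],4),np.round(o['eef_rot'],3),np.round(o['wrist_force'],1),round(float(o['opening']),3),o['grasp_force']); return o
E
python3 - <<'E'
from h import *
for n in('top','scene'):
    c=cam(n); np.savez(f'{n}0.npz',**{k:np.array(v) for k,v in c.items()}); cv2.imwrite(f'pics/{n}0.png',cv2.resize(c['bgr'],(800,600),interpolation=cv2.INTER_CUBIC)); print(c['K'],c['pose'])
st()
E
```

```text
pics
[[499.47010898   0.         261.73020099]
 [  0.         499.47010898 183.88064314]
 [  0.           0.           1.        ]] [[-1.97702372e-03 -9.98019654e-01  6.28717804e-02  4.97246642e-01]
 [-9.99850733e-01  8.93686196e-04 -1.72543583e-02  1.75345929e-02]
 [ 1.71640011e-02 -6.28965080e-02 -9.97872450e-01  1.97838693e+00]
 [ 0.00000000e+00  0.00000000e+00  0.00000000e+00  1.00000000e+00]]
[[451.36045228   0.         253.5322732 ]
 [  0.         451.36045228 194.35250175]
 [  0.           0.           1.        ]] [[-0.82339323  0.39766289 -0.4048306   1.1972825 ]
 [ 0.56732792  0.56082622 -0.6030033   0.82847172]
 [-0.01275242 -0.72618054 -0.68738578  1.00580732]
 [ 0.          0.          0.          1.        ]]
0.1 [0.2404 0.5218 0.2385] [-0.     0.214  0.977 -0.001] [ 0.8 -0.2  0.2] 1.001 0.0
```

View pics/top0.png

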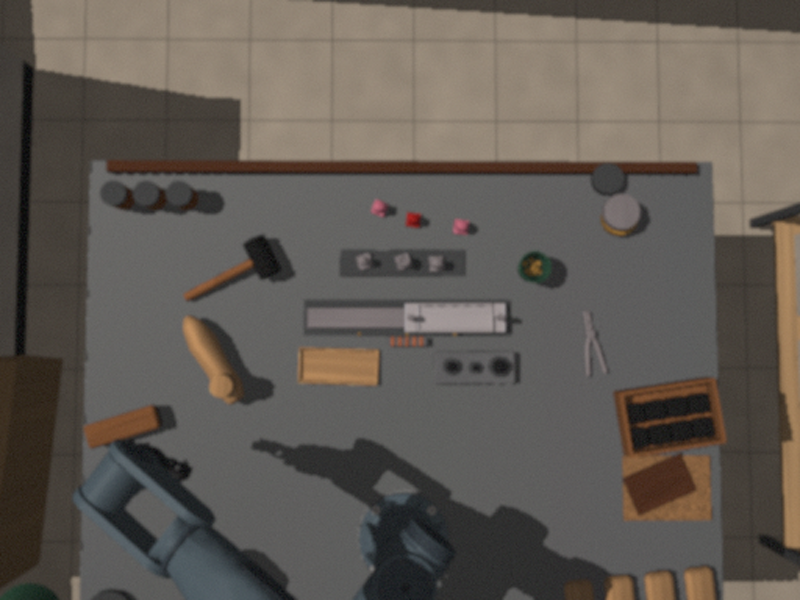

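View pics/scene0.png

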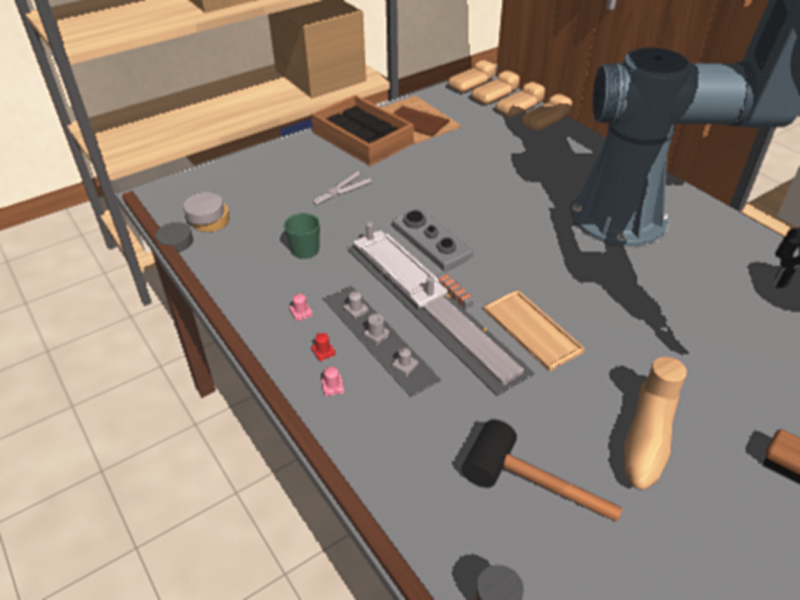

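The pictures show three grey dies on the dark strip, at (364,261), (403,261) and (436,263) in the 800x600 top view. Things that could be taken for them are the pink ones at (380,208) and (461,227) and the red one at (414,220), all off the strip, plus the cylindrical lugs at (412,318) and (515,320). I choose the grey ones on the strip and check them in a close crop while measuring.

```bash
cat > m.py <<'E'
from h import *
C={n:dict(np.load(f'{n}0.npz')) for n in('top','scene')}
for n,c in C.items():
    w=pts(c); ok=(w[...,0]>.25)&(w[...,0]<1.0)&(abs(w[...,1])<.45)
    b=ok&(w[...,2]<.02)&(w[...,2]>-.02); print(n,'bench z',np.nanmedian(w[...,2][b]))
    for lo,hi in((.03,.06),(.008,.025),(.06,.13)):
        m=(ok&(w[...,2]>lo)&(w[...,2]<hi)).astype(np.uint8)
        k,l,s,ce=cv2.connectedComponentsWithStats(m)
        print(lo,hi)
        for i in range(1,k):
            if s[i,4]>=6:
                p=w[l==i]; print('  px',ce[i].round(0),s[i,4],'mean',p.mean(0).round(3),'min',p.min(0).round(3),'max',p.max(0).round(3),c['color'][l==i].mean(0).astype(int))
c=C['scene']; a=c['bgr'][175:260,200:300]; b=c['bgr'][125:200,215:320]
cv2.imwrite('pics/crop0.png',np.hstack([cv2.resize(a,(400,340),interpolation=2),cv2.resize(b,(400,340),interpolation=2)]))
E
python3 m.py
```

```text
top bench z 0.0007078590079097058
0.03 0.06
  px [160. 104.] 6 mean [0.935 0.382 0.033] min [0.926 0.379 0.03 ] max [0.943 0.384 0.036] [86 60 45]
  px [217. 105.] 7 mean [0.93  0.159 0.034] min [0.922 0.151 0.032] max [0.939 0.167 0.036] [81 53 38]
  px [312. 104.] 7 mean [ 0.937 -0.216  0.033] min [ 0.931 -0.223  0.031] max [ 0.94  -0.211  0.036] [94 72 59]
  px [192. 106.] 17 mean [0.927 0.256 0.033] min [0.918 0.234 0.03 ] max [0.935 0.281 0.039] [78 48 33]
  px [227. 106.] 6 mean [0.927 0.121 0.032] min [0.92  0.116 0.03 ] max [0.932 0.124 0.035] [76 47 31]
  px [336. 107.] 7 mean [ 0.924 -0.312  0.032] min [ 0.916 -0.318  0.03 ] max [ 0.932 -0.307  0.033] [74 44 31]
  px [242. 131.] 37 mean [0.826 0.06  0.044] min [0.813 0.049 0.033] max [0.839 0.073 0.054] [158  89 103]
  px [264. 139.] 37 mean [ 0.795 -0.025  0.044] min [ 0.783 -0.037  0.034] max [ 0.808 -0.013  0.051] [133  35  34]
  px [295. 143.] 37 mean [ 0.777 -0.146  0.044] min [ 0.765 -0.158  0.034] max [ 0.791 -0.134  0.054] [161  90 104]
  px [163. 166.] 373 mean [0.69  0.364 0.048] min [0.639 0.305 0.03 ] max [0.752
[... 11803 characters left out ...]
.067] min [ 0.541 -0.02   0.061] max [ 0.556 -0.008  0.072] [157 144 144]
  px [423. 240.] 383 mean [0.397 0.433 0.097] min [0.357 0.408 0.06 ] max [0.431 0.45  0.113] [179 137  99]
  px [318. 277.] 13 mean [0.68  0.346 0.061] min [0.672 0.339 0.06 ] max [0.686 0.353 0.063] [44 42 41]
  px [315. 283.] 12 mean [0.699 0.355 0.061] min [0.692 0.349 0.06 ] max [0.706 0.363 0.063] [45 42 42]
  px [310. 285.] 11 mean [0.713 0.355 0.062] min [0.707 0.347 0.06 ] max [0.722 0.364 0.064] [43 41 40]
  px [314. 290.] 6 mean [0.716 0.371 0.061] min [0.71  0.369 0.06 ] max [0.72  0.373 0.062] [46 44 43]
  px [307. 294.] 12 mean [0.737 0.371 0.061] min [0.731 0.364 0.06 ] max [0.746 0.377 0.063] [44 42 41]
```

View pics/crop0.png

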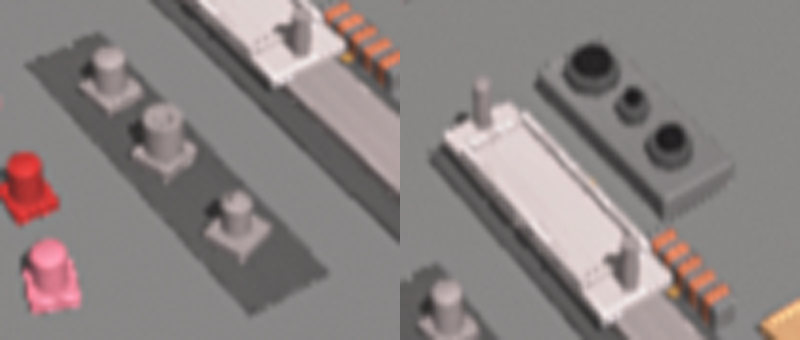

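The crop confirms three genuine grey dies on the strip. From the left end: the thin tapered die_a (crop 237,225), the wide hollow die_c (163,135) and the plain die_b (110,75). The red and pink ones lie off the strip. The keys from left to right are middle, small, large. Next I align the tool (its y to world +x, its x to world +y) and go above die_a.

```bash
python3 -m handwheel '[[[-0.95,-0.28,0,0.76],[-0.95,-0.28,0,0.76],[-0.95,-0.28,0,0.76],[-0.95,-0.28,0,0.76],[-0.95,-0.28,0,0.76],[-0.95,-0.28,0,0.76],[-0.95,-0.28,0,0.76],[-0.95,-0.28,0,0.76],[-0.95,-0.28,0,0.76]]]' 65
```

```text
time_s: 1.23
eef_pos: [0.3896, 0.3919, 0.2392]
eef_rot: [-0.0, 0.707, 0.708, -0.0]
wrist_force: [1.1, 0.2, -0.5]
opening: 0.758
grasp_force: 0.0
```

```bash
cat > m2.py <<'E'
from h import *
import sys
def look(n='top'):
    c=cam(n); w=pts(c); return c,w
C={n:dict(np.load(f'{n}0.npz')) for n in('top','scene')}
# tray by colour in both, on plane z=.013 ; rail tilt ; foot yaw
for n,c in C.items():
    hsv=cv2.cvtColor(c['bgr'],cv2.COLOR_BGR2HSV); w=pts(c)
    m=((hsv[...,1]>70)&(hsv[...,0]>8)&(hsv[...,0]<25)&(w[...,0]>.34)&(w[...,0]<.50)&(w[...,1]>.045)&(w[...,1]<.29)&(w[...,2]>.003)).astype(np.uint8)
    v,u=np.nonzero(m); q=np.array([ray(c,a,b,.011)[:2] for a,b in zip(u,v)],np.float32)
    print(n,'tray',cv2.minAreaRect(q))
    for z0,x0,y0 in((.05,.685,-.082),(.05,.688,.001),(.05,.69,.098)):
        near=(np.hypot(w[...,0]-x0,w[...,1]-y0)<.03)
        f=near&(w[...,2]>.0125)&(w[...,2]<.021); t=near&(w[...,2]>.042)
        print('  foot',cv2.minAreaRect(w[f][:,:2].astype(np.float32)*1000),'top',w[t].mean(0).round(4))
    for k in((.031,.042,.50,.60,-.26,.0),(.042,.055,.39,.46,-.26,-.205),(.042,.055,.39,.46,-.2,-.155),(.042,.055,.39,.46,-.14,-.09)):
        s=(w[...,2]>k[0])&(w[...,2]<k[1])&(w[...,0]>k[2])&(w[...,0]<k[3])&(w[...,1]>k[4])&(w[...,1]<k[5])
        print('  ',cv2.minAreaRect(w[s][:,:2].astype(np.float32)*1000),w[s].mean(0).round(4))
E
python3 m2.py
```

```text
top tray ((0.4248243570327759, 0.1618546098470688), (0.20322470366954803, 0.09160299599170685), 88.08625793457031)
  foot ((684.9608154296875, -83.27558898925781), (38.17304992675781, 45.31541442871094), 16.3179874420166) top [ 0.6846 -0.084   0.0494]
  foot ((690.2764892578125, 0.6469287872314453), (42.316864013671875, 36.94832992553711), 26.300886154174805) top [6.886e-01 4.000e-04 5.040e-02]
  foot ((690.7732543945312, 93.32366943359375), (36.04629135131836, 43.988548278808594), 19.552574157714844) top [0.6883 0.0972 0.0473]
   ((547.016845703125, -128.447998046875), (246.40802001953125, 66.36985778808594), 89.91165161132812) [ 0.5474 -0.1287  0.0349]
   ((425.7870178222656, -237.91436767578125), (38.454193115234375, 41.306026458740234), 44.7801513671875) [ 0.4263 -0.2376  0.0471]
   ((420.27117919921875, -177.71107482910156), (16.87779998779297, 24.78279685974121), 44.87873458862305) [ 0.4209 -0.1787  0.0451]
   ((426.9000244140625, -113.46170043945312), (28.723838806152344, 32.460758209228516), 35.34966278076172) [ 0.4268 -0.1146  0.0475]
scene tray ((0.43126773834228516, 0.1667
[... 314 characters left out ...]
021362305) top [0.6914 0.0026 0.0475]
  foot ((692.4595947265625, 99.12489318847656), (36.3348388671875, 35.22106170654297), 15.031050682067871) top [0.6918 0.1012 0.0456]
   ((549.4938354492188, -124.45964050292969), (76.99534606933594, 245.34695434570312), 0.3394598960876465) [ 0.551  -0.124   0.0347]
   ((429.5574951171875, -235.2079620361328), (29.560325622558594, 28.844078063964844), 56.74338912963867) [ 0.4295 -0.2354  0.0452]
   ((426.39080810546875, -176.52684020996094), (18.3797664642334, 10.521358489990234), 53.11683654785156) [ 0.4264 -0.1764  0.0444]
   ((426.82476806640625, -116.1079330444336), (26.79374885559082, 19.195297241210938), 64.35977935791016) [ 0.4284 -0.1149  0.0453]
```

```bash
python3 -m handwheel '[[[-1,1,0,0],[-1,1,0,0],[-1,1,0,0],[-1,1,0,0],[-1,1,0,0],[-1,1,0,0]]]' 60; python3 -m handwheel '[[[-0.467,0.502,0,0],[-0.467,0.502,0.2,0],[-0.467,0.502,0.746,0],[-0.467,0.502,0.746,0],[-0.467,0.502,0.746,0],[-0.467,0.502,0.746,0],[-0.467,0.502,0.746,0]]]' 60
```

```text
time_s: 1.98
eef_pos: [0.591, 0.1894, 0.2389]
eef_rot: [0.0, 0.708, 0.706, -0.0]
wrist_force: [-0.0, 0.1, -0.5]
opening: 0.702
grasp_force: 0.0
time_s: 2.85
eef_pos: [0.692, 0.099, 0.0944]
eef_rot: [0.002, 0.707, 0.707, 0.002]
wrist_force: [0.3, 0.4, 0.1]
opening: 0.705
grasp_force: 0.0
```

```bash
python3 -m handwheel '[[[0,0,0.16,0],[0,0,0.32,0],[0,0,0.32,0],[0,0,0.32,0]]]' 60; python3 -m handwheel '[[[0,0,0,0],[0,0,0,0],[0,0,0,0],[0,0,0,0],[0,0,0,0]]]' 5
```

```text
time_s: 3.35
eef_pos: [0.6916, 0.0984, 0.029]
eef_rot: [0.001, 0.707, 0.707, 0.001]
wrist_force: [-0.4, 0.4, 0.4]
opening: 0.706
grasp_force: 0.0
time_s: 3.98
eef_pos: [0.6909, 0.0982, 0.0278]
eef_rot: [0.001, 0.707, 0.707, 0.001]
wrist_force: [-1.3, 0.5, 6.3]
opening: 0.232
grasp_force: 59.0
```

```bash
python3 -m handwheel '[[[0,0,-0.2,0],[0,0,-0.45,0],[0,0,-0.45,0],[-0.25,-0.2,-0.45,0],[-0.5,-0.42,-0.45,0],[-0.7,-0.6,-0.45,0],[-0.835,-0.71,-0.45,0],[-0.835,-0.71,-0.45,0],[-0.835,-0.71,-0.45,0]]]'; python3 -m handwheel '[[[0,0,0.2,0],[0,0,0.28,0],[0,0,0.3,0],[0,0,0.315,0],[0,0,0.315,0],[0,0,0.315,0]]]'
python3 - <<'E'
from h import *
c=cam('scene');w=pts(c)
cv2.imwrite('pics/p1.png',cv2.resize(c['bgr'][110:270,190:350],(640,640)[:2] and (600,600),interpolation=2))
E
```

```text
time_s: 5.1
eef_pos: [0.5476, -0.0683, 0.1154]
eef_rot: [-0.0, 0.708, 0.707, -0.0]
wrist_force: [0.1, 0.2, -2.2]
opening: 0.239
grasp_force: 59.6
time_s: 5.85
eef_pos: [0.5484, -0.0689, 0.0539]
eef_rot: [0.001, 0.707, 0.707, 0.0]
wrist_force: [-0.2, -0.4, -2.7]
opening: 0.24
grasp_force: 59.9
```

View pics/p1.png

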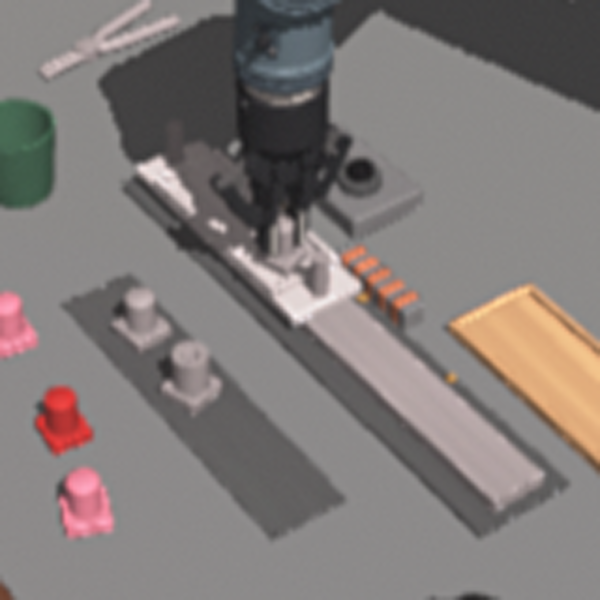

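The picture shows die_a held upright just above the carrier floor at its left end, at crop pixel (290,255). I lower it, release it, and go on to die_c.

```bash
python3 -m handwheel '[[[0,0,0.005,0],[0,0,0.01,0],[0,0,0.01,0]]]'; python3 -m handwheel '[[[0,0,0,0],[0,0,0,0],[0,0,0,0]]]' 48;  python3 -m handwheel '[[[0,0,-0.1,0],[0,0,-0.35,0],[0,0,-0.35,0],[0.17,0.34,-0.35,0],[0.353,0.71,-0.35,0],[0.353,0.71,-0.35,0],[0.353,0.71,-0.35,0],[0.353,0.71,-0.35,0]]]' 60
python3 - <<'E'
from h import *
for n in('top','scene'):
    c=cam(n);w=pts(c)
    for nm,x0,y0,h in(('c',.690,.002,.012),('b',.686,-.082,.012),('a in carrier',.548,-.069,.042)):
        f=(np.hypot(w[...,0]-x0,w[...,1]-y0)<.04)&(w[...,2]>h)&(w[...,2]<h+.042)
        p=w[f]; print(n,nm,len(p),p.mean(0).round(4),p[:,2].max().round(4))
E
```

```text
time_s: 6.28
eef_pos: [0.5484, -0.0689, 0.0537]
eef_rot: [0.001, 0.707, 0.707, 0.0]
wrist_force: [-7.8, 1.9, 17.7]
opening: 0.237
grasp_force: 61.7
time_s: 6.65
eef_pos: [0.5477, -0.0687, 0.051]
eef_rot: [-0.0, 0.707, 0.707, 0.0]
wrist_force: [0.5, -0.1, -0.1]
opening: 0.564
grasp_force: 0.0
time_s: 7.65
eef_pos: [0.6884, 0.0017, 0.1196]
eef_rot: [-0.001, 0.707, 0.707, -0.001]
wrist_force: [0.2, -0.2, -1.5]
opening: 0.7
grasp_force: 0.0
top c 4 [ 0.668  -0.0038  0.0142] 0.0162
top b 56 [ 0.68   -0.0879  0.0323] 0.0535
top a in carrier 58 [ 0.5488 -0.0681  0.0573] 0.0825
scene c 156 [0.6935 0.0064 0.0344] 0.0529
scene b 104 [ 0.6918 -0.0767  0.0252] 0.0517
scene a in carrier 69 [ 0.5551 -0.0636  0.0586] 0.0748
```

```bash
python3 -m handwheel '[[[0,0,0.25,0],[0,0,0.42,0],[0,0,0.46,0],[0,0,0.46,0],[0,0,0.46,0]]]' 60; python3 -m handwheel '[[[0,0,0,0],[0,0,0,0],[0,0,0,0],[0,0,0,0],[0,0,0,0]]]' 10; python3 -m handwheel '[[[0,0,-0.2,0],[0,0,-0.45,0],[0,0,-0.45,0],[-0.2,-0.24,-0.45,0],[-0.4,-0.5,-0.45,0],[-0.643,-0.71,-0.45,0],[-0.643,-0.71,-0.45,0],[-0.643,-0.71,-0.45,0]]]'; python3 -m handwheel '[[[0,0,0.2,0],[0,0,0.28,0],[0,0,0.3,0],[0,0,0.32,0],[0,0,0.32,0],[0,0,0.32,0]]]'
```

```text
time_s: 8.38
eef_pos: [0.6912, 0.0013, 0.0314]
eef_rot: [0.001, 0.708, 0.707, 0.001]
wrist_force: [0.4, -0.2, 1.1]
opening: 0.706
grasp_force: 0.0
time_s: 9.0
eef_pos: [0.6907, 0.0017, 0.0306]
eef_rot: [0.001, 0.707, 0.707, 0.001]
wrist_force: [-1.5, 0.5, 6.4]
opening: 0.328
grasp_force: 59.5
time_s: 10.0
eef_pos: [0.5471, -0.1268, 0.1183]
eef_rot: [-0.001, 0.708, 0.706, -0.0]
wrist_force: [-0.4, 0.2, -2.4]
opening: 0.329
grasp_force: 60.3
time_s: 10.75
eef_pos: [0.5488, -0.1267, 0.0566]
eef_rot: [0.001, 0.707, 0.707, 0.001]
wrist_force: [-0.2, 2.4, 6.5]
opening: 0.331
grasp_force: 61.0
```

```bash
python3 -m handwheel '[[[0,0,0,0],[0,0,0,0],[0,0,0,0]]]' 52;  python3 -m handwheel '[[[0,0,-0.1,0],[0,0,-0.35,0],[0,0,-0.35,0],[0.1,0.34,-0.35,0],[0.2225,0.69,-0.35,0],[0.2225,0.69,-0.35,0],[0.2225,0.69,-0.35,0],[0.2225,0.69,-0.35,0]]]' 60
python3 - <<'E'
from h import *
for n in('scene',):
    c=cam(n);w=pts(c)
    for nm,x0,y0,h in(('b',.686,-.082,.012),('a',.548,-.069,.042),('c',.548,-.127,.042)):
        f=(np.hypot(w[...,0]-x0,w[...,1]-y0)<.028)&(w[...,2]>h)&(w[...,2]<h+.042)
        p=w[f]; print(n,nm,len(p),p.mean(0).round(4),p[:,2].max().round(4))
cv2.imwrite('pics/p2.png',cv2.resize(c['bgr'][110:270,190:350],(600,600),interpolation=2))
E
```

```text
time_s: 11.12
eef_pos: [0.5477, -0.1268, 0.0551]
eef_rot: [0.0, 0.708, 0.707, 0.0]
wrist_force: [-0.4, 0.6, -0.6]
opening: 0.607
grasp_force: 0.0
time_s: 12.12
eef_pos: [0.6844, -0.0825, 0.124]
eef_rot: [-0.001, 0.708, 0.707, -0.001]
wrist_force: [-0.2, -0.4, 0.6]
opening: 0.707
grasp_force: 0.0
scene b 129 [ 0.6896 -0.0766  0.0304] 0.0531
scene a 64 [ 0.5552 -0.063   0.0599] 0.0758
scene c 115 [ 0.5551 -0.1224  0.0627] 0.0776
```

View pics/p2.png

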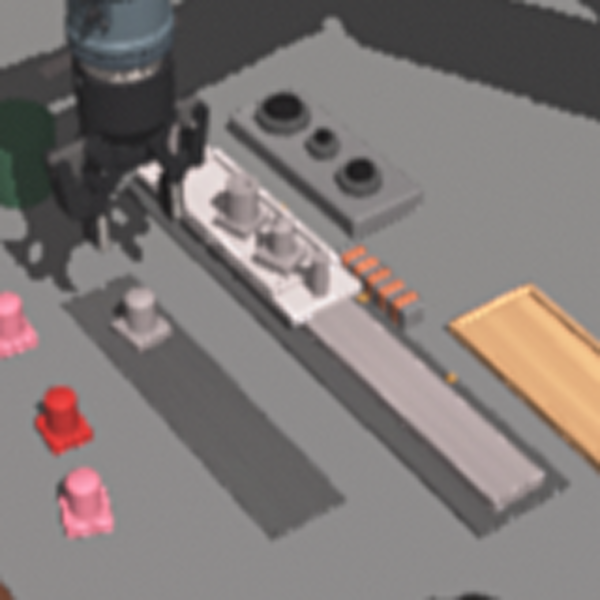

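Die_a (280,245) and die_c (238,205) stand upright in the carrier, and die_b (140,315) is still on the strip. I fetch die_b now.

```bash
python3 -m handwheel '[[[0,0,0.25,0],[0,0,0.42,0],[0,0,0.48,0],[0,0,0.48,0],[0,0,0.48,0]]]' 60; python3 -m handwheel '[[[0,0,0,0],[0,0,0,0],[0,0,0,0],[0,0,0,0],[0,0,0,0]]]' 10; python3 -m handwheel '[[[0,0,-0.2,0],[0,0,-0.45,0],[0,0,-0.45,0],[-0.17,-0.24,-0.45,0],[-0.35,-0.5,-0.45,0],[-0.513,-0.69,-0.45,0],[-0.513,-0.69,-0.45,0],[-0.513,-0.69,-0.45,0]]]'; python3 -m handwheel '[[[0,0,0.2,0],[0,0,0.28,0],[0,0,0.3,0],[0,0,0.32,0],[0,0,0.32,0],[0,0,0.32,0]]]'
```

```text
time_s: 12.8
eef_pos: [0.687, -0.0829, 0.0313]
eef_rot: [0.001, 0.708, 0.707, 0.001]
wrist_force: [-0.8, 0.9, -0.2]
opening: 0.706
grasp_force: 0.0
time_s: 13.42
eef_pos: [0.6864, -0.0825, 0.0305]
eef_rot: [0.001, 0.707, 0.707, 0.0]
wrist_force: [-0.8, 1.0, 6.4]
opening: 0.287
grasp_force: 59.1
time_s: 14.42
eef_pos: [0.5473, -0.1845, 0.1183]
eef_rot: [-0.001, 0.708, 0.706, 0.0]
wrist_force: [0.4, -0.2, -1.7]
opening: 0.283
grasp_force: 60.1
time_s: 15.18
eef_pos: [0.5487, -0.1851, 0.0565]
eef_rot: [0.001, 0.707, 0.707, 0.0]
wrist_force: [-0.6, 2.0, 3.6]
opening: 0.283
grasp_force: 60.6
```

```bash
python3 -m handwheel '[[[0,0,0,0],[0,0,0,0],[0,0,0,0]]]' 50;  python3 -m handwheel '[[[0,0,-0.1,0],[0,0,-0.375,0],[0,0,-0.375,0],[-0.25,0,-0.375,0],[-0.5,0,-0.375,0],[-0.5,0,-0.375,0],[-0.5,0,-0.375,0]]]'; python3 -m handwheel '[[[0,0,0,0],[0,0,0.1,0],[0,0,0.25,0],[0,0,0.37,0],[0,0,0.37,0],[0,0,0.37,0]]]' 0
python3 - <<'E'
from h import *
for n in('scene','top'):
    c=cam(n);w=pts(c)
    for nm,x0,y0,h in(('b',.548,-.185,.042),('a',.548,-.069,.042),('c',.548,-.127,.042)):
        f=(np.hypot(w[...,0]-x0,w[...,1]-y0)<.028)&(w[...,2]>h)&(w[...,2]<h+.042)
        p=w[f]; print(n,nm,len(p),p.mean(0).round(4),p[:,2].max().round(4))
    f=(abs(w[...,0]-.548)<.015)&(abs(w[...,1]+.24)<.014)&(w[...,2]>.05)&(w[...,2]<.076); print('lug',w[f].mean(0),f.sum())
st()
E
```

```text
time_s: 15.55
eef_pos: [0.5476, -0.1849, 0.0552]
eef_rot: [0.0, 0.708, 0.707, -0.0]
wrist_force: [0.0, -0.5, 0.0]
opening: 0.584
grasp_force: 0.0
time_s: 16.42
eef_pos: [0.5472, -0.2844, 0.1301]
eef_rot: [-0.0, 0.708, 0.707, 0.0]
wrist_force: [-0.9, 0.0, -1.2]
opening: 0.581
grasp_force: 0.0
time_s: 17.18
eef_pos: [0.5478, -0.2845, 0.0563]
eef_rot: [0.0, 0.707, 0.707, 0.0]
wrist_force: [0.4, -0.2, 0.6]
opening: -0.004
grasp_force: 0.0
scene b 88 [ 0.5544 -0.1793  0.0605] 0.077
scene a 63 [ 0.5544 -0.0636  0.0596] 0.0756
scene c 108 [ 0.5552 -0.1227  0.0637] 0.0779
lug [ 0.55140163 -0.23655859  0.06308399] 31
top b 59 [ 0.5502 -0.1836  0.0632] 0.0838
top a 53 [ 0.5481 -0.0676  0.0582] 0.0802
top c 65 [ 0.5497 -0.1285  0.068 ] 0.0834
lug [ 0.54731981 -0.23659179  0.06707787] 7
17.27 [ 0.5483 -0.2852  0.0572] [0.001 0.707 0.707 0.   ] [0.7 0.5 1. ] -0.002 0.0
```

All three dies are aboard by both views, with tops at about 0.077 m. I push the carrier slowly on lug_right.

```bash
python3 -m handwheel '[[[0.06,0,0,0],[0.1,0,0,0],[0.13,0,0,0],[0.16,0,0,0],[0.19,0,0,0],[0.22,0,0,0],[0.25,0,0,0],[0.28,0,0,0],[0.31,0,0,0],[0.34,0,0,0]]]' ; python3 -m handwheel '[[[0.03,0,0,0],[0.06,0,0,0],[0.09,0,0,0],[0.12,0,0,0],[0.15,0,0,0],[0.18,0,0,0],[0.21,0,0,0],[0.24,0,0,0],[0.27,0,0,0],[0.29,0,0,0]]]'
cat > cr.py <<'E'
from h import *
def run(pic=None,guess=None):
    for n in('top','scene'):
        c=cam(n);w=pts(c)
        f=(abs(w[...,0]-.548)<.045)&(w[...,1]>-.3)&(w[...,1]<.3)&(w[...,2]>.026)&(w[...,2]<.042)
        y=w[...,1][f]; print(n,'carrier y',np.percentile(y,[0,1,50,99,100]).round(4))
        f=(abs(w[...,0]-.548)<.03)&(w[...,1]>-.3)&(w[...,1]<.3)&(w[...,2]>.058)&(w[...,2]<.08)
        k,l,s,ce=cv2.connectedComponentsWithStats(f.astype(np.uint8),connectivity=8)
        for i in range(1,k):
            if s[i,4]>5: print('   ',s[i,4],w[l==i].mean(0).round(4),w[l==i].max(0).round(4))
    if pic: cv2.imwrite(pic,cv2.resize(c['bgr'][110:270,190:350],(600,600),interpolation=2))
    st()
if __name__=='__main__':
    import sys; run(*sys.argv[1:])
E
python3 cr.py pics/p3.png
```

```text
time_s: 18.52
eef_pos: [0.5476, -0.2174, 0.0564]
eef_rot: [0.001, 0.708, 0.707, -0.0]
wrist_force: [-0.6, -5.4, 0.7]
opening: 0.002
grasp_force: 2.7
time_s: 19.77
eef_pos: [0.5476, -0.1584, 0.0561]
eef_rot: [-0.0, 0.707, 0.707, -0.0]
wrist_force: [0.6, 0.7, -0.5]
opening: 0.002
grasp_force: 0.0
top carrier y [-0.1338 -0.1297  0.018   0.2285  0.2401]
    24 [0.5485 0.0471 0.07  ] [0.5595 0.0563 0.0771]
    34 [ 0.5513 -0.0117  0.073 ] [0.5634 0.0028 0.0799]
    32 [ 0.5487 -0.069   0.0729] [ 0.5597 -0.058   0.0797]
    12 [0.5471 0.1011 0.0685] [0.5523 0.1061 0.0771]
scene carrier y [-0.1368 -0.1312  0.0104  0.1132  0.1165]
    40 [ 0.5545 -0.1516  0.0678] [ 0.5642 -0.1442  0.0777]
    21 [ 0.5512 -0.1203  0.0658] [ 0.5578 -0.1115  0.0727]
    58 [ 0.5537 -0.0642  0.0694] [ 0.564 -0.054  0.076]
    81 [ 0.5542 -0.0075  0.0699] [0.5669 0.0068 0.0797]
    46 [0.5533 0.0519 0.067 ] [0.5617 0.0598 0.0747]
    27 [0.5512 0.1029 0.0658] [0.5597 0.1094 0.0709]
19.88 [ 0.5476 -0.1583  0.0561] [-0.     0.707  0.707 -0.   ] [-1.  -0.1 -0.3] 0.004 0.0
```

View pics/p3.png

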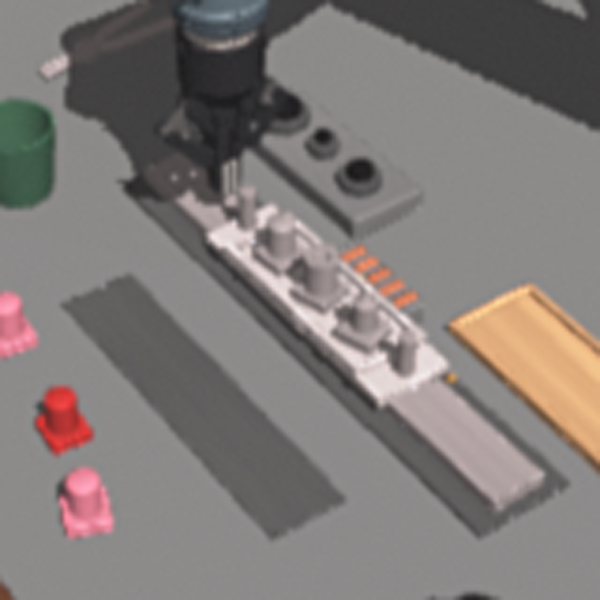

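The carrier with all three dies is near the middle station. The lugs moved 116–118 mm, so it is a few mm short. I nudge it on.

```bash
python3 -m handwheel '[[[0.03,0,0,0],[0.06,0,0,0],[0.075,0,0,0],[0.085,0,0,0],[0.085,0,0,0]]]'; python3 -m handwheel '[[[0.005,0,0,0],[0.01,0,0,0],[0.01,0,0,0]]]';  python3 -m handwheel '[[[0.005,0,0,0],[0.01,0,0,0],[0.01,0,0,0]]]'; python3 cr.py
```

```text
time_s: 20.5
eef_pos: [0.5476, -0.1417, 0.0561]
eef_rot: [0.0, 0.707, 0.707, -0.0]
wrist_force: [0.4, -0.4, -0.4]
opening: 0.003
grasp_force: 0.0
time_s: 20.88
eef_pos: [0.5477, -0.1398, 0.0561]
eef_rot: [0.0, 0.708, 0.707, 0.0]
wrist_force: [-0.1, 0.3, 1.3]
opening: 0.007
grasp_force: 0.1
time_s: 21.25
eef_pos: [0.5476, -0.1377, 0.0561]
eef_rot: [0.0, 0.707, 0.707, 0.0]
wrist_force: [1.0, -0.6, -0.2]
opening: 0.002
grasp_force: 0.3
top carrier y [-0.2472 -0.1182  0.0297  0.2246  0.2401]
    21 [0.5495 0.0524 0.0711] [0.5597 0.0601 0.0783]
    42 [ 0.5501 -0.0068  0.0724] [0.5633 0.0066 0.0791]
    28 [ 0.5499 -0.0641  0.0738] [ 0.5595 -0.0543  0.0788]
    13 [0.5469 0.1044 0.0689] [0.5522 0.1097 0.0751]
scene carrier y [-0.1308 -0.1264  0.0152  0.1182  0.1213]
    66 [ 0.5537 -0.1251  0.0685] [ 0.5655 -0.1058  0.0791]
    59 [ 0.5539 -0.0584  0.0689] [ 0.5653 -0.0469  0.0791]
    80 [ 0.5531 -0.0033  0.0701] [0.5666 0.0102 0.0774]
    44 [0.5536 0.0575 0.0678] [0.5628 0.0676 0.0778]
    29 [0.5514 0.1085 0.0665] [0.5584 0.1156 0.0717]
21.35 [ 0.5476 -0.1377  0.0561] [-0.     0.707  0.707  0.   ] [-1.2  0.9  0.1] 0.004 0.18132164608687162
```

The carrier is now at the middle detent, with about 120.5 mm of travel by both views. Keys next, largest first.

```bash
python3 -m handwheel '[[[-0.1,0,0,0],[-0.1,0,-0.1,0],[-0.1,0,-0.35,0],[-0.2,-0.1,-0.35,0],[-0.35,-0.4,-0.35,0],[-0.495,-0.605,-0.35,0],[-0.495,-0.605,-0.35,0],[-0.495,-0.605,-0.35,0],[-0.495,-0.605,0,0],[-0.495,-0.605,0,0]]]'
python3 - <<'E'
from h import *
c=cam('scene'); cv2.imwrite('pics/p4.png',cv2.resize(c['bgr'][90:210,210:330],(600,600),interpolation=2)); st()
E
```

```text
time_s: 22.6
eef_pos: [0.4249, -0.2342, 0.0527]
eef_rot: [-0.004, 0.707, 0.707, -0.0]
wrist_force: [-2.0, 1.3, 2.0]
opening: 0.001
grasp_force: 1.3
22.65 [ 0.4255 -0.2347  0.0538] [-0.003  0.707  0.707 -0.   ] [-1.7  1.9  0.9] 0.006 0.9837319258076604
```

View pics/p4.png

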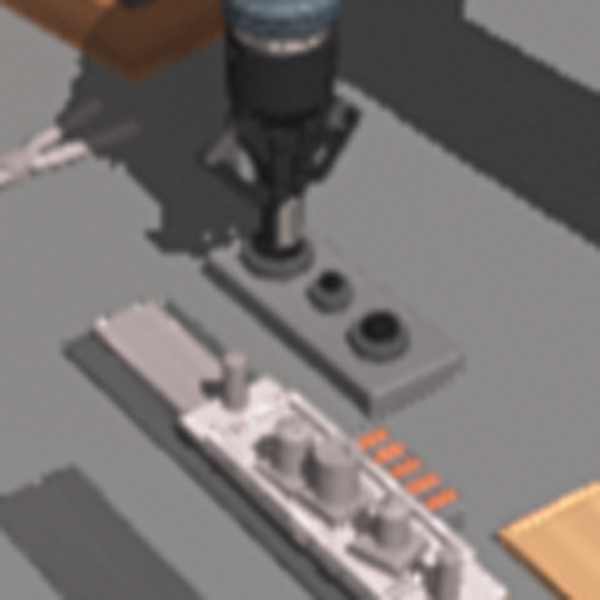

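The closed fingers stand on the largest key, at picture pixel (280,250). Now I press it fully.

```bash
python3 -m handwheel '[[[0,0,0.01,0],[0,0,0.02,0],[0,0,0.03,0],[0,0,0.04,0],[0,0,0.045,0],[0,0,0.045,0],[0,0,0.045,0]]]'
```

```text
time_s: 23.52
eef_pos: [0.4278, -0.2376, 0.0489]
eef_rot: [0.002, 0.707, 0.707, 0.0]
wrist_force: [1.4, 3.3, 14.4]
opening: 0.002
grasp_force: 7.1
```

```bash
python3 -m handwheel '[[[0,0,-0.1,0],[0,0,-0.2,0],[0,0,-0.2,0],[0.2,0,-0.2,0],[0.4,0,-0.2,0],[0.6,0,-0.2,0],[0.607,0,-0.2,0],[0.607,0,-0.2,0],[0.607,0,-0.12,0],[0.607,0,-0.06,0]]]'; python3 -m handwheel '[[[0,0,0.02,0],[0,0,0.03,0],[0,0,0.04,0],[0,0,0.05,0],[0,0,0.06,0],[0,0,0.06,0],[0,0,0.06,0]]]';python3 - <<'E'
from h import *
c=cam('scene'); cv2.imwrite('pics/p5.png',cv2.resize(c['bgr'][90:210,210:330],(600,600),interpolation=2)); st()
E
```

```text
time_s: 24.78
eef_pos: [0.4266, -0.1163, 0.0584]
eef_rot: [0.0, 0.708, 0.706, -0.0]
wrist_force: [0.2, 0.4, 0.2]
opening: -0.0
grasp_force: 0.0
time_s: 25.65
eef_pos: [0.4269, -0.1156, 0.0487]
eef_rot: [0.0, 0.707, 0.707, -0.0]
wrist_force: [-9.9, 2.1, 22.5]
opening: -0.0
grasp_force: 11.1
25.7 [ 0.4269 -0.1156  0.0487] [ 0.     0.707  0.707 -0.   ] [-9.1  1.8 22.6] -0.003 11.099125996115617
```

View pics/p5.png

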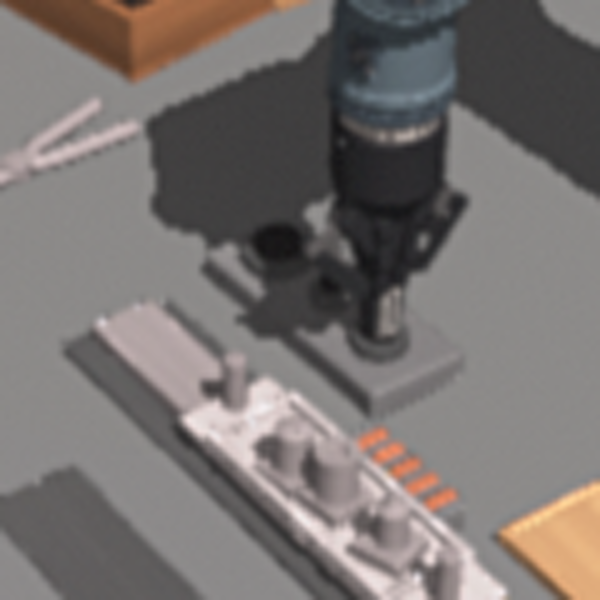

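The fingers are on the middle-sized key, fully down (380,335), with the dies still aboard. The smallest key is next. After it I lift and go back behind lug_right.

```bash
python3 -m handwheel '[[[0,0,-0.1,0],[0,0,-0.2,0],[0,0,-0.2,0],[-0.15,0,-0.2,0],[-0.305,0,-0.2,0],[-0.305,0,-0.2,0],[-0.305,0,-0.2,0],[-0.305,0,-0.12,0],[-0.305,0,-0.06,0],[-0.305,0,-0.06,0]]]'; python3 -m handwheel '[[[0,0,0.02,0],[0,0,0.03,0],[0,0,0.04,0],[0,0,0.05,0],[0,0,0.06,0],[0,0,0.06,0],[0,0,0.06,0]]]';python3 cr.py pics/p6.png
```

```text
time_s: 26.95
eef_pos: [0.4254, -0.175, 0.0574]
eef_rot: [-0.002, 0.707, 0.707, -0.0]
wrist_force: [-0.2, 0.6, -0.2]
opening: -0.002
grasp_force: 0.0
time_s: 27.82
eef_pos: [0.427, -0.1764, 0.0487]
eef_rot: [0.0, 0.707, 0.707, 0.0]
wrist_force: [-7.2, 6.1, 20.5]
opening: -0.002
grasp_force: 10.6
top carrier y [-0.2561 -0.2324 -0.015   0.2243  0.2401]
    28 [ 0.5583 -0.0373  0.0738] [ 0.5672 -0.0277  0.078 ]
    25 [0.549  0.0539 0.0713] [0.5597 0.0639 0.0795]
    45 [ 0.551  -0.0023  0.0734] [0.5634 0.0104 0.079 ]
    15 [0.5465 0.1063 0.0697] [0.5521 0.1131 0.0793]
    14 [ 0.5469 -0.1178  0.0682] [ 0.5521 -0.1118  0.0799]
scene carrier y [-0.1309 -0.1258  0.0167  0.1202  0.1229]
    20 [ 0.5515 -0.1133  0.0664] [ 0.5586 -0.1072  0.0729]
    141 [ 0.5577 -0.012   0.0697] [0.5726 0.0167 0.0791]
    46 [0.5535 0.0576 0.0674] [0.5625 0.0674 0.0764]
    30 [0.5512 0.1086 0.0657] [0.5586 0.117  0.072 ]
27.93 [ 0.427  -0.1764  0.0487] [0.    0.707 0.707 0.   ] [-5.5  6.4 20.5] -0.001 10.574462756048888
```

View pics/p6.png

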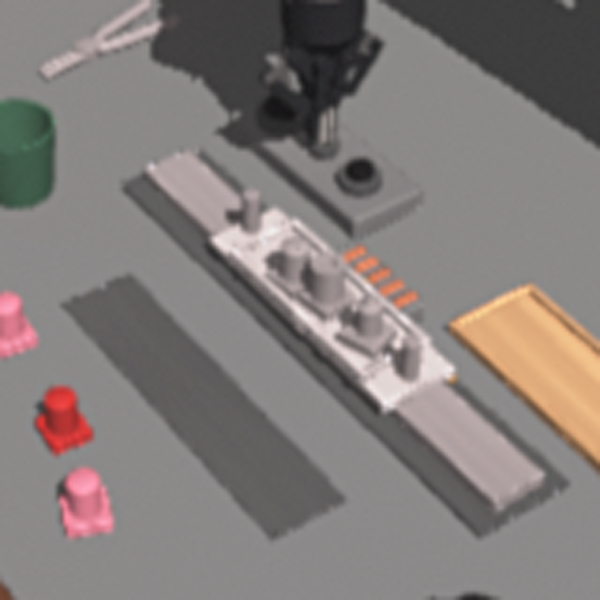

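The smallest key is fully down (325,145). Die_b has been knocked aside inside the carrier: it stands upright close to die_c, at about (0.558, -0.037), and is still aboard. I go behind lug_right and push the carrier home.

```bash
python3 -m handwheel '[[[0,0,-0.2,0],[0,0,-0.43,0],[0,0,-0.43,0],[0.055,0.2,-0.43,0],[0.055,0.4,-0.43,0],[0.055,0.605,-0.43,0],[0.055,0.605,-0.43,0],[0.055,0.605,-0.3,0],[0.055,0.605,-0.15,0],[0.055,0.605,-0.05,0]]]'; python3 -m handwheel '[[[0,0,0,0],[0.05,0,0,0],[0.1,0,0,0],[0.13,0,0,0],[0.16,0,0,0],[0.19,0,0,0],[0.22,0,0,0],[0.25,0,0,0],[0.28,0,0,0],[0.31,0,0,0]]]' ; python3 -m handwheel '[[[0.03,0,0,0],[0.06,0,0,0],[0.09,0,0,0],[0.12,0,0,0],[0.15,0,0,0],[0.18,0,0,0],[0.21,0,0,0],[0.24,0,0,0],[0.27,0,0,0],[0.3,0,0,0]]]';  python3 -m handwheel '[[[0.03,0,0,0],[0.06,0,0,0],[0.08,0,0,0],[0.1,0,0,0],[0.12,0,0,0],[0.12,0,0,0]]]'; python3 cr.py
```

```text
time_s: 29.18
eef_pos: [0.5456, -0.1648, 0.0547]
eef_rot: [-0.002, 0.708, 0.707, -0.001]
wrist_force: [0.0, 0.6, 0.0]
opening: -0.001
grasp_force: 0.0
time_s: 30.42
eef_pos: [0.5481, -0.1041, 0.0577]
eef_rot: [0.001, 0.707, 0.707, -0.0]
wrist_force: [-1.5, -5.9, 3.8]
opening: 0.008
grasp_force: 3.0
time_s: 31.68
eef_pos: [0.5477, -0.043, 0.0571]
eef_rot: [-0.0, 0.707, 0.707, -0.0]
wrist_force: [0.1, -0.8, 0.0]
opening: -0.0
grasp_force: 0.0
time_s: 32.42
eef_pos: [0.5478, -0.0193, 0.0571]
eef_rot: [0.0, 0.707, 0.707, -0.0]
wrist_force: [0.5, 0.0, -0.0]
opening: 0.002
grasp_force: 0.3
top carrier y [-0.2561 -0.2401  0.1423  0.236   0.24  ]
    32 [0.5569 0.0781 0.0738] [0.5675 0.0904 0.08  ]
    20 [0.5496 0.1711 0.0704] [0.5601 0.1785 0.0776]
    43 [0.5501 0.1152 0.0738] [0.5635 0.1288 0.08  ]
    14 [0.5465 0.2225 0.0719] [0.5524 0.2275 0.0777]
scene carrier y [-0.0138 -0.0084  0.1338  0.2368  0.2389]
    67 [ 0.5538 -0.0071  0.0683] [0.5657 0.0084 0.0799]
    163 [0.5579 0.1044 0.0701] [0.5731 0.1327 0.0774]
    47 [0.5534 0.1745 0.0679] [0.5632 0.1821 0.0763]
    32 [0.5512 0.2262 0.0667] [0.5566 0.2331 0.0715]
32.52 [ 0.5478 -0.0193  0.0571] [-0.     0.707  0.707  0.   ] [-0.1 -0.4  0.2] 0.0 0.043989589903503656
```

```bash
python3 -m handwheel '[[[0.01,0,0,0],[0.02,0,0,0],[0.025,0,0,0],[0.025,0,0,0]]]'; python3 -m handwheel '[[[0.005,0,0,0],[0.01,0,0,0],[0.01,0,0,0]]]'; python3 cr.py pics/p7.png
```

```text
time_s: 33.02
eef_pos: [0.5479, -0.0189, 0.0572]
eef_rot: [0.002, 0.707, 0.707, -0.003]
wrist_force: [-2.0, -20.5, -0.9]
opening: 0.001
grasp_force: 9.9
time_s: 33.4
eef_pos: [0.5479, -0.0188, 0.0573]
eef_rot: [0.003, 0.707, 0.707, -0.004]
wrist_force: [-3.6, -27.1, -2.8]
opening: 0.0
grasp_force: 13.8
top carrier y [-0.2553 -0.2283  0.1502  0.2361  0.2403]
    28 [0.5586 0.0794 0.0743] [0.5674 0.0905 0.079 ]
    23 [0.5492 0.17   0.0702] [0.5598 0.1789 0.0797]
    44 [0.5515 0.1151 0.0722] [0.5637 0.1286 0.0793]
    14 [0.5469 0.2228 0.0696] [0.5525 0.2288 0.0795]
scene carrier y [-0.0367 -0.0089  0.1337  0.2364  0.2384]
    66 [ 0.5539 -0.0072  0.0684] [0.565  0.0088 0.0799]
    161 [0.5579 0.1044 0.0703] [0.5729 0.1344 0.0789]
    48 [0.5533 0.1746 0.0678] [0.5615 0.1836 0.0789]
    32 [0.5514 0.2263 0.0669] [0.5581 0.2334 0.0728]
33.5 [ 0.5479 -0.0188  0.0573] [ 0.003  0.707  0.707 -0.004] [ -3.2 -26.7  -2.5] -0.001 13.726479560136795
```

View pics/p7.png

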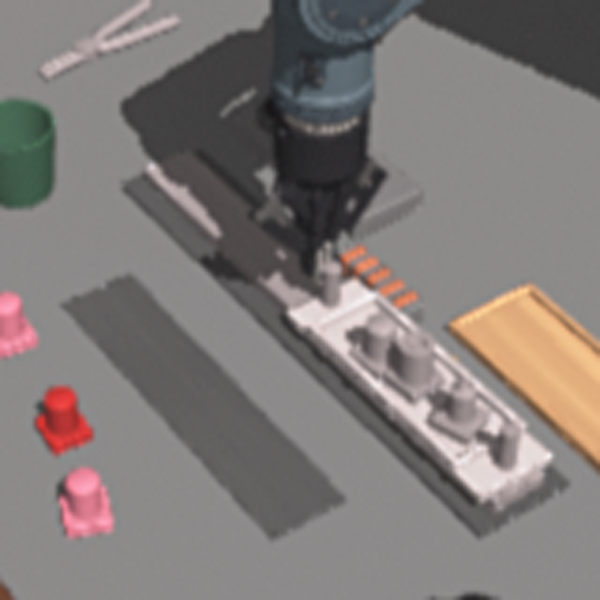

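The carrier is against its left stop (27 N reaction, no further movement) with all three dies upright. From the right they are b (378,338), c (412,362) and a (460,405). I take die_b first.

```bash
python3 -m handwheel '[[[-0.075,0,0,0],[-0.075,0,0,0],[-0.075,0,-0.2,0],[-0.075,0,-0.37,0],[-0.075,0,-0.37,0],[0.2,0.02,-0.37,0],[0.455,0.042,-0.37,0],[0.455,0.042,-0.37,0],[0.455,0.042,-0.37,0]]]' 0;  python3 -m handwheel '[[[0,0,0,0],[0,0,0.1,0],[0,0,0.25,0],[0,0,0.36,0],[0,0,0.375,0],[0,0,0.375,0],[0,0,0.375,0]]]' 55; python3 -m handwheel '[[[0,0,0,0],[0,0,0,0],[0,0,0,0],[0,0,0,0],[0,0,0,0]]]' 10; python3 cr.py pics/p8.png
```

```text
time_s: 34.62
eef_pos: [0.5555, 0.079, 0.1301]
eef_rot: [-0.001, 0.707, 0.707, -0.001]
wrist_force: [0.8, -0.4, 1.1]
opening: -0.003
grasp_force: 0.0
time_s: 35.5
eef_pos: [0.5572, 0.0783, 0.0573]
eef_rot: [0.001, 0.708, 0.707, 0.001]
wrist_force: [0.0, 0.3, -1.1]
opening: 0.643
grasp_force: 0.0
time_s: 36.12
eef_pos: [0.5569, 0.0786, 0.057]
eef_rot: [0.001, 0.707, 0.707, 0.0]
wrist_force: [-1.5, 0.2, 6.2]
opening: 0.283
grasp_force: 58.6
top carrier y [-0.2559 -0.2435  0.123   0.2363  0.2401]
    14 [0.5497 0.1737 0.0718] [0.5602 0.1786 0.0794]
    14 [0.5466 0.2228 0.0691] [0.5524 0.2283 0.0748]
    14 [0.5462 0.     0.0706] [0.5522 0.0066 0.0793]
scene carrier y [-0.013  -0.0073  0.1565  0.237   0.2397]
    8 [ 0.5504 -0.0019  0.0692] [0.5583 0.0028 0.071 ]
    178 [0.555  0.1035 0.0705] [0.5778 0.1322 0.0799]
    49 [0.5536 0.1744 0.0677] [0.5621 0.1835 0.0753]
    29 [0.5504 0.2259 0.067 ] [0.5568 0.2316 0.0712]
36.23 [0.5569 0.0786 0.057 ] [0.001 0.707 0.707 0.   ] [-0.6 -0.1  6.2] 0.284 58.5984742641449
```

View pics/p8.png

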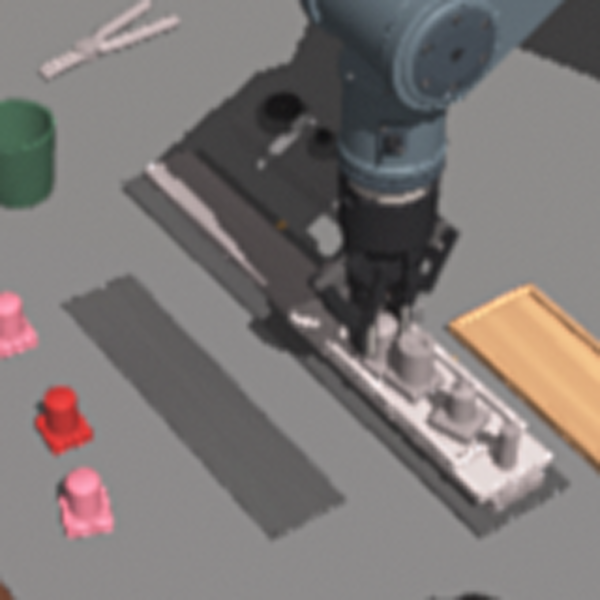

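Die_b is gripped (opening 24 mm), upright beside die_c. I carry it to the right slot of the tray.

```bash
python3 -m handwheel '[[[0,0,-0.1,0],[0,0,-0.25,0],[0,0,-0.375,0],[0,0,-0.375,0],[0.05,-0.2,-0.375,0],[0.1,-0.45,-0.375,0],[0.135,-0.652,-0.375,0],[0.135,-0.652,-0.375,0],[0.135,-0.652,-0.375,0],[0.135,-0.652,-0.375,0]]]';  python3 -m handwheel '[[[0,0,0.2,0],[0,0,0.4,0],[0,0,0.47,0],[0,0,0.485,0],[0,0,0.495,0],[0,0,0.495,0],[0,0,0.495,0]]]'
```

```text
time_s: 37.48
eef_pos: [0.4267, 0.1055, 0.1309]
eef_rot: [0.0, 0.708, 0.707, 0.0]
wrist_force: [-0.8, 0.3, -2.4]
opening: 0.283
grasp_force: 59.8
time_s: 38.35
eef_pos: [0.4268, 0.1057, 0.0331]
eef_rot: [0.001, 0.707, 0.707, 0.001]
wrist_force: [0.1, -0.3, 0.1]
opening: 0.284
grasp_force: 59.9
```

```bash
python3 -m handwheel '[[[0,0,0.005,0],[0,0,0.005,0]]]'; python3 -m handwheel '[[[0,0,0,0],[0,0,0,0],[0,0,0,0]]]' 48;  python3 -m handwheel '[[[0,0,-0.1,0],[0,0,-0.3,0],[0,0,-0.5,0],[0,0,-0.5,0],[0.02,0.3,-0.5,0],[0.045,0.615,-0.5,0],[0.045,0.615,-0.5,0],[0.045,0.615,-0.5,0]]]' 55; python3 cr.py pics/p9.png
```

```text
time_s: 38.6
eef_pos: [0.4269, 0.1057, 0.033]
eef_rot: [0.001, 0.707, 0.707, 0.001]
wrist_force: [-4.7, -0.6, 16.2]
opening: 0.283
grasp_force: 62.1
time_s: 38.98
eef_pos: [0.4259, 0.1057, 0.0311]
eef_rot: [0.0, 0.707, 0.707, 0.0]
wrist_force: [-0.5, -0.3, 0.1]
opening: 0.564
grasp_force: 0.0
time_s: 39.98
eef_pos: [0.5474, 0.1146, 0.1291]
eef_rot: [-0.001, 0.707, 0.707, -0.001]
wrist_force: [-0.8, -0.8, -0.0]
opening: 0.645
grasp_force: 0.0
top carrier y [-0.2556 -0.248   0.018   0.2361  0.2404]
    8 [0.5466 0.2257 0.0702] [0.5523 0.2281 0.0765]
    14 [0.5462 0.     0.0721] [0.5521 0.0066 0.0799]
scene carrier y [-0.0125 -0.0089  0.1309  0.2369  0.2399]
    26 [0.5508 0.0031 0.066 ] [0.5567 0.0103 0.0724]
    94 [0.5545 0.1187 0.0704] [0.568  0.1316 0.0782]
    46 [0.5541 0.1745 0.0685] [0.5633 0.1831 0.0767]
    32 [0.5506 0.2256 0.0659] [0.5559 0.2324 0.0712]
40.08 [0.5473 0.1147 0.1303] [-0.001  0.707  0.707 -0.001] [-0.3 -0.3 -0.5] 0.644 0.0
```

View pics/p9.png

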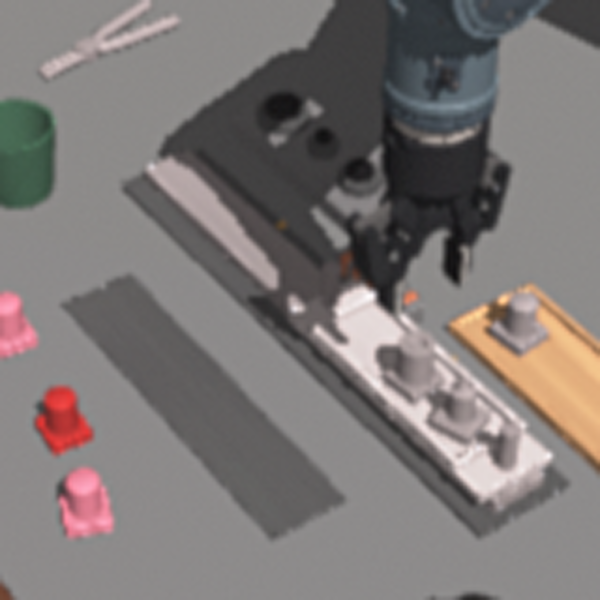

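Die_b stands upright in the tray (520,322). Die_c is next, to the middle slot.

```bash
python3 -m handwheel '[[[0,0,0.1,0],[0,0,0.25,0],[0,0,0.36,0],[0,0,0.375,0],[0,0,0.375,0],[0,0,0.375,0]]]' 55; python3 -m handwheel '[[[0,0,0,0],[0,0,0,0],[0,0,0,0],[0,0,0,0],[0,0,0,0]]]' 10; python3 -m handwheel '[[[0,0,-0.1,0],[0,0,-0.25,0],[0,0,-0.375,0],[0,0,-0.375,0],[0.08,-0.2,-0.375,0],[0.16,-0.4,-0.375,0],[0.245,-0.605,-0.375,0],[0.245,-0.605,-0.375,0],[0.245,-0.605,-0.375,0],[0.245,-0.605,-0.375,0]]]';  python3 -m handwheel '[[[0,0,0.2,0],[0,0,0.4,0],[0,0,0.47,0],[0,0,0.485,0],[0,0,0.498,0],[0,0,0.498,0],[0,0,0.498,0]]]'
```

```text
time_s: 40.83
eef_pos: [0.5497, 0.1146, 0.0575]
eef_rot: [0.001, 0.707, 0.707, 0.001]
wrist_force: [0.4, 0.5, 0.0]
opening: 0.644
grasp_force: 0.0
time_s: 41.45
eef_pos: [0.5496, 0.1146, 0.0572]
eef_rot: [0.001, 0.707, 0.707, 0.001]
wrist_force: [-0.8, 0.4, 6.6]
opening: 0.33
grasp_force: 58.9
time_s: 42.7
eef_pos: [0.4288, 0.1634, 0.1309]
eef_rot: [0.0, 0.708, 0.706, 0.0]
wrist_force: [-0.3, 0.0, -2.1]
opening: 0.33
grasp_force: 59.9
time_s: 43.58
eef_pos: [0.4294, 0.1638, 0.0331]
eef_rot: [0.001, 0.707, 0.707, 0.001]
wrist_force: [-2.2, -0.8, 7.6]
opening: 0.327
grasp_force: 60.9
```

```bash
python3 -m handwheel '[[[0,0,0,0],[0,0,0,0],[0,0,0,0]]]' 50;  python3 -m handwheel '[[[0,0,-0.1,0],[0,0,-0.3,0],[0,0,-0.5,0],[0,0,-0.5,0],[0.02,0.3,-0.5,0],[0.035,0.6,-0.5,0],[0.035,0.6,-0.5,0],[0.035,0.6,-0.5,0]]]' 55; python3 cr.py
```

```text
time_s: 43.95
eef_pos: [0.4281, 0.1638, 0.0316]
eef_rot: [0.0, 0.707, 0.707, 0.0]
wrist_force: [-0.5, 0.0, 0.0]
opening: 0.589
grasp_force: 0.0
time_s: 44.95
eef_pos: [0.5465, 0.1705, 0.1296]
eef_rot: [-0.001, 0.708, 0.707, -0.001]
wrist_force: [-0.8, 0.5, -0.4]
opening: 0.647
grasp_force: 0.0
top carrier y [-0.2638 -0.2491  0.0452  0.1233  0.1272]
    14 [ 0.5463 -0.      0.0681] [0.5522 0.0066 0.0778]
scene carrier y [-0.0127 -0.0088  0.1181  0.2356  0.2412]
    27 [0.5511 0.0028 0.0655] [0.5585 0.0102 0.0722]
    46 [0.5537 0.1744 0.0679] [0.5622 0.1844 0.0755]
    31 [0.551  0.2261 0.0668] [0.5579 0.233  0.0728]
45.05 [0.5464 0.1707 0.1307] [-0.001  0.707  0.707 -0.001] [-0.6  0.4  0.6] 0.645 0.0
```

```bash
python3 -m handwheel '[[[0,0,0.1,0],[0,0,0.25,0],[0,0,0.36,0],[0,0,0.375,0],[0,0,0.375,0],[0,0,0.375,0]]]' 55; python3 -m handwheel '[[[0,0,0,0],[0,0,0,0],[0,0,0,0],[0,0,0,0],[0,0,0,0]]]' 5; python3 -m handwheel '[[[0,0,-0.1,0],[0,0,-0.25,0],[0,0,-0.375,0],[0,0,-0.375,0],[0.08,-0.2,-0.375,0],[0.16,-0.4,-0.375,0],[0.255,-0.59,-0.375,0],[0.255,-0.59,-0.375,0],[0.255,-0.59,-0.375,0],[0.255,-0.59,-0.375,0]]]';  python3 -m handwheel '[[[0,0,0.2,0],[0,0,0.4,0],[0,0,0.47,0],[0,0,0.485,0],[0,0,0.498,0],[0,0,0.498,0],[0,0,0.498,0]]]'
```

```text
time_s: 45.8
eef_pos: [0.5487, 0.1708, 0.0579]
eef_rot: [0.001, 0.707, 0.707, 0.001]
wrist_force: [0.5, -0.1, 0.5]
opening: 0.643
grasp_force: 0.0
time_s: 46.42
eef_pos: [0.5485, 0.1707, 0.0573]
eef_rot: [0.0, 0.707, 0.707, 0.0]
wrist_force: [-1.6, -0.5, 5.0]
opening: 0.23
grasp_force: 58.5
time_s: 47.68
eef_pos: [0.4308, 0.2213, 0.1313]
eef_rot: [0.0, 0.708, 0.706, 0.0]
wrist_force: [-0.4, 0.1, -2.0]
opening: 0.234
grasp_force: 59.4
time_s: 48.55
eef_pos: [0.4314, 0.222, 0.0333]
eef_rot: [0.001, 0.707, 0.707, 0.001]
wrist_force: [-0.4, -0.6, 4.7]
opening: 0.234
grasp_force: 59.7
```

Contact; release, lift clear and look at the whole scene.

```bash
python3 -m handwheel '[[[0,0,0,0],[0,0,0,0],[0,0,0,0]]]' 48;  python3 -m handwheel '[[[0,0,-0.1,0],[0,0,-0.3,0],[0,0,-0.7,0],[0,-0.3,-0.9,0],[0,-0.4,-0.9,0],[0,-0.4,-0.9,0],[0,-0.4,-0.9,0],[0,-0.4,-0.9,0]]]'; python3 cr.py
python3 - <<'E'
from h import *
for n in('scene','top'):
    c=cam(n);w=pts(c)
    for nm,x0,y0 in(('b',.426,.106),('c',.428,.164),('a',.43,.222)):
        f=(np.hypot(w[...,0]-x0,w[...,1]-y0)<.028)&(w[...,2]>.025)&(w[...,2]<.06)
        p=w[f]; print(n,nm,len(p),p.mean(0).round(4) if len(p) else 0,p[:,2].max().round(4) if len(p) else 0)
    if n=='scene': cv2.imwrite('pics/p10.png',cv2.resize(c['bgr'],(800,600),interpolation=2))
E
```

```text
time_s: 48.92
eef_pos: [0.4299, 0.2217, 0.0319]
eef_rot: [-0.0, 0.707, 0.707, -0.0]
wrist_force: [0.4, 0.4, 0.3]
opening: 0.56
grasp_force: 0.0
time_s: 49.92
eef_pos: [0.3504, 0.2216, 0.2112]
eef_rot: [-0.0, 0.708, 0.707, -0.001]
wrist_force: [-0.7, -0.5, -0.2]
opening: 0.565
grasp_force: 0.0
top carrier y [-0.2559 -0.2291  0.0998  0.2357  0.24  ]
    14 [0.5466 0.2228 0.0697] [0.5525 0.228  0.0758]
    14 [0.5462 0.     0.0698] [0.552  0.0066 0.0767]
scene carrier y [-0.1654 -0.0085  0.1195  0.2355  0.2389]
    26 [0.5505 0.0029 0.0657] [0.5566 0.01   0.0722]
    31 [0.5511 0.2259 0.0668] [0.5577 0.2335 0.0752]
50.02 [0.3502 0.2216 0.2111] [-0.     0.708  0.707 -0.001] [-0.2  0.1 -0.8] 0.56 0.0
scene b 77 [0.4337 0.1112 0.0419] 0.0532
scene c 111 [0.4357 0.169  0.0428] 0.0545
scene a 61 [0.4376 0.2264 0.0407] 0.0516
top b 41 [0.4268 0.1071 0.0469] 0.0594
top c 52 [0.4307 0.1632 0.0478] 0.0585
top a 34 [0.4313 0.2222 0.0414] 0.0584
```

View pics/p10.png

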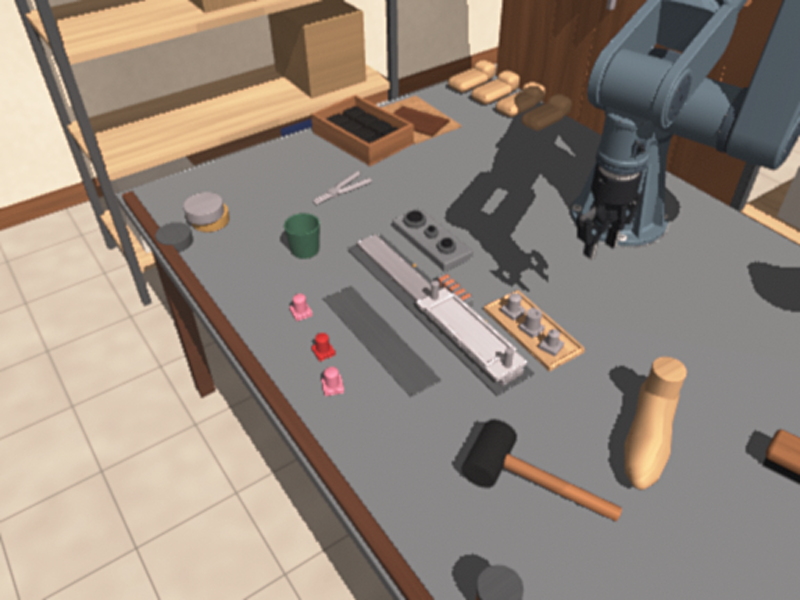

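The picture shows all three dies upright in the tray at (512,303), (532,322) and (552,342). The carrier is at the left end (470,330), the bystanders and look-alikes are unmoved, and the arm is clear.

```bash
python3 -c "
from bench import ctrl
print(ctrl.hand_in())"
```

```text
the job is handed in; nothing more can be done
None
```

The job is handed in at about 50 s on the robot's clock: all three dies stand upright and released in the beech tray, the keys were pressed fully down in order (largest, middle-sized, smallest) with the dies aboard, the carrier is at its left stop, and the last picture shows the other things on the bench where they were.

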